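# Hook the feeder spring onto its anchor post with a spring puller

## Robot

A 6-joint arm with a two-finger parallel gripper is mounted at the origin on a cart in front of the work surface, level with it; the furniture and walls round the work are solid. World frame = base frame: x ahead of the robot, y to its left, z up, the work surface at z = 0. Lengths are in mm, angles in rad, forces in N, time in s.
With the tool pointing down it reaches from about 375 to 925 mm from the base axis. Payload 5.7 kg.
Tool frame: the origin (TCP) lies at the very end of the fingers, on their centre line; the grasp point (between the pads) lies robot.grip_depth behind it (robot.grip_depth is the distance from the TCP to the grasp point, in mm); z points along the fingers, y is the line along which they close (so a half turn about z gives the same grasp; the last joint's range is limited). The gripper opens to 88 mm and grips with 3 to 60 N. Pads are 20 mm wide; open, the fingers measure 115 mm over their backs; the gripper's body (75 mm by 178 mm) begins 61 mm behind the grasp point.
Start: joints at [-1.267, 0.359, 1.51, -0, 1.272, -0.115], TCP at [243.98, -548.12, 222.623] pointing down, gripper open.
Joint ranges: [-2.97, 2.97], [-1.01, 2.36], [0.21, 2.38], [-0.96, 4.11], [0.2, 2.71], [-2.98, 2.98]. Speed limits (rad/s): [2.39, 2.39, 3.14, 3.14, 3.14, 3.14].

## Interface

Orientations are given as a unit quaternion [x, y, z, w].
In Python, from rig import robot gives the robot as it stands. The module is installed in compiled form; this text tells all that it offers.
- The arm moves only by the shell command python3 -m crank 'ROWS' [FORCE]. ROWS is JSON, a list that holds one entry, the list of rows, each a list of 5 numbers: the shift along the tool's x, y, z in cm, then the turn about the tool's z in degrees, then the opening, from 0 (shut) to 1 (fully open). A call has 1 to 5 rows; each row is the pose to reach, as a shift and turn from the pose commanded when the call began, along the tool's axes at that moment; what a row does not reach only later rows make up. A row lasts 1/10 s, in which the tool goes at most 50 mm and 8.59 degrees, less where a joint would pass 70% of its speed; a pose out of reach is approached as far as the arm can. A call with a gripper value outside its range is refused whole. The fingers move at their own pace and stop on an object; FORCE is the grip in N (left out, the last holds). Time passes only in rows, so rows that repeat a pose let the fingers close. It gives the time, the measured TCP pose, the force, the opening and the grip force at its end, in the units of the state.
- robot.observe(): the state, without advancing time (a new reading comes with each control period).
- robot.read_camera(name): name is "scene" or "top" or "wrist"; returns a dict with "frame" (384x512x3 uint8, red, green, blue), "intrinsics" (3x3 intrinsics, pixels), "eye" and "attitude" of the camera in the world. Camera axes: x right, y up, looking along -z (the intrinsics and any distortion apply to the point x, -y, -z); pixel columns grow to the right and rows downward; lengths in mm; the calibration is good to about 2 mm. A picture is of the moment at which its call begins. There is no depth.
- robot.hand_in(): hands the job in; it is judged then, once.
The state is a dict: "time": time; "joints": joint angles; "joint_velocities": joint speeds; "joint_efforts": joint torques, N m; "eef_pos": TCP position; "ee_rot": TCP orientation; "ft_force": force on the tool from outside, world axes, zero at the start; "torque": the same for the moment, N m; "width": finger opening in mm; "grasp_force": force on a finger pad.
Only numpy, scipy, OpenCV 4.12 (cv2) and the standard library are available. Lean on these libraries where they do the work, as an engineer would, in place of code of your own. Each camera call takes 0.05 s, during which the arm holds its last target. There are 200 camera calls.

## Task

Take the orange-handled spring puller out of its grey stand and use it to stretch the spring of the tape feeder until the long eye at the spring's end drops over the brass anchor post and stays hooked under the post's head. Work by feel: never overstretch the spring, never load it or the feeder with more than 15 N, do not touch them with the fingers, and leave the other things on the bench alone. Finally stand the puller back in its stand, fully home, and let go.

Things in the scene. Friction and masses are not known exactly. Their poses are not given: they have to be found in the camera images.
- feeder: tape feeder drive unit, fixed: aluminium plate 90 (x) x 176 (y) x 12 mm with white sprocket and blue lever; origin on the bench, plate from y = -100 to +76 mm in its frame. A brass pin on the lever carries a tension spring that runs along the feeder's +y over x = 0, towards a brass anchor post in a slotted steel block (17 mm high). Nothing on it is higher than 45 mm except the spring's free end
- spring_pin (a point): axis of the brass lever pin that carries the spring's fixed end, at the spring's height, 36 mm above the bench; feeder frame x 0, y -55 mm. Axes as the feeder's
- slot_mid (a point): middle of the slot, on the steel block, feeder frame x 0, y +42.5, z 17 mm. NOT the post: that is clamped anywhere from 12 mm before to 12 mm beyond (along feeder y), unmeasured: look or feel. Post: stem 5 mm diameter; head 10 mm diameter, flat underside at z = 38.5 mm, flat top at z = 43.5 mm; stands on a rubber bush that gives 1 mm per 3 N pressed down, 6 mm at most
- pull_eye (a point): centre (mid-thickness) of the round pull eye, the outermost part of the spring's free end, 4 mm steel bar, hole 11 mm diameter; unstretched 85.5 mm from the lever pin. In the same plane, just inboard: the long eye for the post, hole 11.5 mm along the spring x 13 mm across, its outer inside edge 9.5 mm inboard of this centre (one bar between the holes). Own +y points outward along the spring
- spring_stretch (a joint): stretch of the spring, m, 0 = unstretched; pull = 1.4 N + 180 N per m. Hooked on the post it reads 0.012 to 0.036 depending on where the post is clamped (the eye's edge bears on the far side of the stem, mid-thickness at about 36 mm height); to pass over the head it must be 2.5 to 4 mm more than that. More than 0.048 ruins the spring
- spring_lift (a joint): upward tilt of the spring about the lever pin (pin height 36 mm), rad: 0 level, 0.22 = its upper stop, where it stands by itself; it springs upward, pressing the end level takes about 2.5 N. Keep the puller's total load on spring, post and feeder (pull and push together) under 15 N
- spring_swing (a joint): free sideways swing of the spring about the lever pin, rad, 0 = in line with the post, positive anticlockwise from above, stops at 0.3 either way
- puller: spring puller standing upright, loose in the stand, 90 g. Origin at the tip of its pin, z up along the tool: steel pin 5 mm diameter from 0 to 8 mm, steel shank 12 mm diameter from 8 to 38 mm (its flat lower end is a shoulder that can press on the eye), black flange 28 mm diameter 38 to 42 mm, orange square handle 24 x 24 mm from 42 to 86 mm
- stand: grey block 60 x 60 x 46 mm, fixed; origin under its centre. An upright round hole 16 mm in diameter goes through its middle; with the puller fully home its flange lies on the block's top and its origin is 8 mm above the bench, above the block's origin
- pliers: blue-handled pliers 158 mm long, lying on the bench; leave alone
- cutters: red-handled side cutters 138 mm long, lying on the bench; leave alone
- white_tin: round white tin, 60 mm diameter, 26 mm high; leave alone
- tape_roll: amber tape roll, 66 mm diameter, 12 mm high; leave alone
- marker: black marker pen 135 mm long; leave alone

How it is judged (in metres and radians):
On the way, in this order (a step that is already met when the one before it is completed fails the run):
1. the puller stretches the spring (value of joint spring_stretch above 0.013 m and contact force between puller and feeder above 2 N), for 0.1 s.
2. the eye stays hooked on the post, under its head, without the puller (value of joint spring_stretch above 0.0105 m and value of joint spring_lift below 0.05 rad and contact force between puller and feeder below 0.1 N and distance between puller and pull_eye above 0.02 m), for 0.3 s.
At the end, for the whole second after the job is handed in: The spring stays stretched (10.5 to 38 mm) by the post alone, its eye under the post's head (lift within 0.05 rad and swing within 0.08 rad of zero); the puller stands at rest in its stand, upright within 0.08 rad, within 4 mm of the hole's centre, its flange within 3 mm of the block's top (value of joint spring_stretch between 0.0105 and 0.038 m and value of joint spring_lift between -0.05 and 0.05 rad and value of joint spring_swing between -0.08 and 0.08 rad and contact force between puller and feeder below 0.1 N and horizontal distance between puller and stand below 0.004 m and z of puller in the frame of stand between 0.005 and 0.011 m and angle between puller's own z axis and vertical below 0.08 rad and linear speed of puller below 0.02 m/s); the robot touches nothing.
It fails at once if the spring is stretched beyond 48 mm (value of joint spring_stretch above 0.048 m).
It fails at once if the puller loads the spring or the feeder with more than 15 N (contact force between puller and feeder above 15 N).
It fails at once if the robot's arm or fingers touch the feeder or its spring (contact force between any of the arm, the fingers and feeder above 0.5 N).
It fails at once if the pliers, cutters, tin, tape roll or marker are moved by more than 20 mm (distance of any of pliers, cutters, white_tin, tape_roll, marker from where it was at the start of the episode above 0.02 m).
It also fails if it takes over 72 s, if anything falls off the work surface, if the arm or the gripper's body presses on something with over 40 N, if the wrist force passes 120 N, or if a joint passes its speed limit or range.

## Working session

There is one attempt and no reset: what is moved stays moved. The work goes in short steps, Python scripts to look and compute and a shell command to move; the robot and the scene stay as the last step left them, time stands still between calls to the robot, and variables do not carry over. Pictures are saved under pics/ and viewed, at most 11 in all, crops included, and the job is handed in when it is done.

```bash
mkdir -p pics
cat > h.py <<'E'
import numpy as np, cv2
from rig import robot
from scipy.spatial.transform import Rotation as R
def rot(a):
    a=np.array(a,float)
    return a if a.shape==(3,3) else R.from_quat(a).as_matrix()
def pix2w(c,u,v,z):
    K=np.array(c["intrinsics"]);d=np.linalg.solve(K,[u,v,1.]);d=rot(c["attitude"])@np.array([d[0],-d[1],-d[2]])
    e=np.array(c["eye"]);return e+d*(z-e[2])/d[2]
def w2pix(c,p):
    q=rot(c["attitude"]).T@(np.array(p)-np.array(c["eye"]));K=np.array(c["intrinsics"]);r=K@np.array([q[0],-q[1],-q[2]]);return r[:2]/r[2]
E
python3 - <<'E'
from h import *
import pickle
s=robot.observe();print({k:np.round(v,3).tolist() for k,v in s.items()},robot.grip_depth)
C={}
for n in["top","scene"]:
    c=robot.read_camera(n);C[n]=c
    print({k:np.round(v,3).tolist() if not isinstance(v,str) else v for k,v in c.items() if k!="frame"})
    cv2.imwrite(f"pics/{n}.png",cv2.resize(c["frame"][:,:,::-1],(800,600),interpolation=cv2.INTER_CUBIC))
pickle.dump(C,open("c0.pkl","wb"))
E
```

```text
{'time': 0.0, 'joints': [-1.267, 0.36, 1.511, -0.0, 1.272, -0.115], 'joint_velocities': [-0.001, 0.001, 0.001, -0.0, -0.001, 0.001], 'joint_efforts': [0.001, -51.537, -27.072, 0.068, 0.035, -0.0], 'eef_pos': [243.771, -547.52, 221.812], 'ee_rot': [0.978, 0.208, -0.0, -0.001], 'ft_force': [-1.312, 0.037, 0.359], 'torque': [-0.039, -0.011, -0.044], 'grasp_force': 0.0, 'width': 87.856} 18.700000000000003
{'intrinsics': [[425.459, 0.0, 257.764], [0.0, 425.459, 195.751], [0.0, 0.0, 1.0]], 'eye': [404.167, 106.37, 1407.131], 'attitude': [0.032, -0.029, -0.702, 0.711]}
{'intrinsics': [[373.96, 0.0, 255.639], [0.0, 373.96, 194.739], [0.0, 0.0, 1.0]], 'eye': [-325.795, 612.577, 472.378], 'attitude': [-0.27, 0.478, 0.728, -0.41]}
```

View pics/top.png

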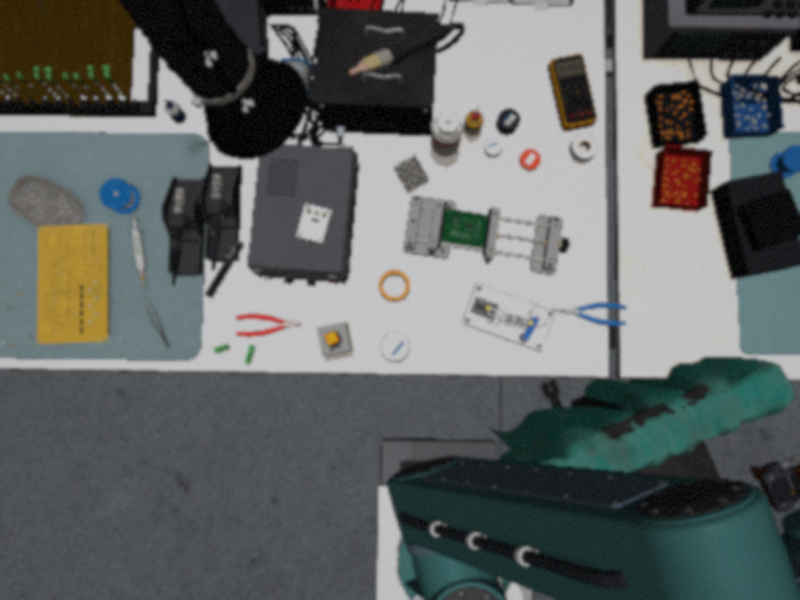

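View pics/scene.png

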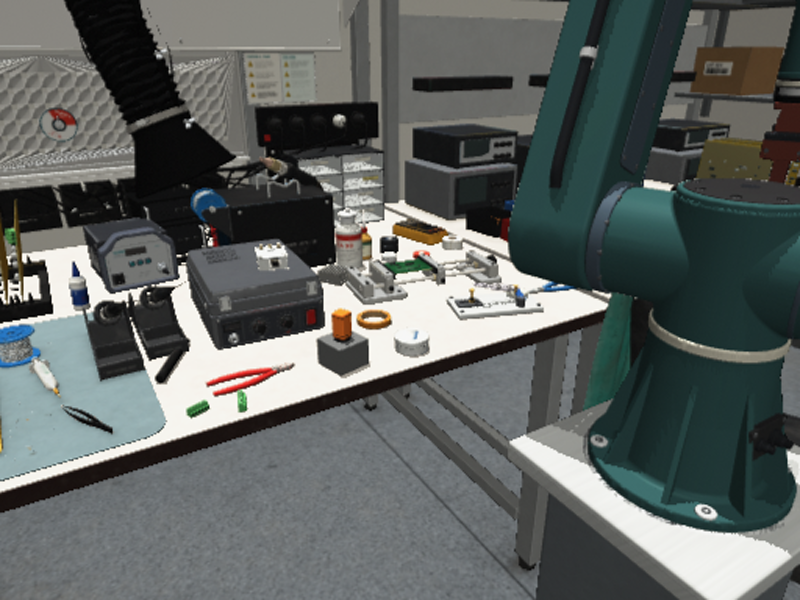

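The top view shows the stand at about (335,341) and the feeder at about (510,317), with the lever on its right and the post on its left. In the scene view the puller stands in the block at (342,340). I'll enlarge both areas.

Run:
```python
from h import *
import pickle
C=pickle.load(open("c0.pkl","rb"))
t=C["top"]["frame"][:,:,::-1];s=C["scene"]["frame"][:,:,::-1]
a=cv2.resize(t[178:232,198:362],None,fx=4.85,fy=4.85,interpolation=cv2.INTER_CUBIC)
b=cv2.resize(s[172:244,198:378],None,fx=4.4,fy=4.4,interpolation=cv2.INTER_CUBIC)
a=a[:, :792];b=b[:,:792]
a=cv2.copyMakeBorder(a,0,0,0,792-a.shape[1],0)
cv2.imwrite("pics/z.png",np.vstack([a,b]));print(a.shape,b.shape)
for n in("top","scene"):
    print(rot(C[n]["attitude"]).round(3).tolist(), w2pix(C[n],[400,100,0]))
```

```text
(262, 792, 3) (317, 792, 3)
[[0.013, 0.996, -0.085], [-1.0, 0.013, -0.005], [-0.004, 0.086, 0.996]] [261.27517832 233.56039597]
[[-0.517, 0.339, -0.786], [-0.856, -0.206, 0.475], [-0.0, 0.918, 0.397]] [279.29946141 225.29735412]
```

View pics/z.png

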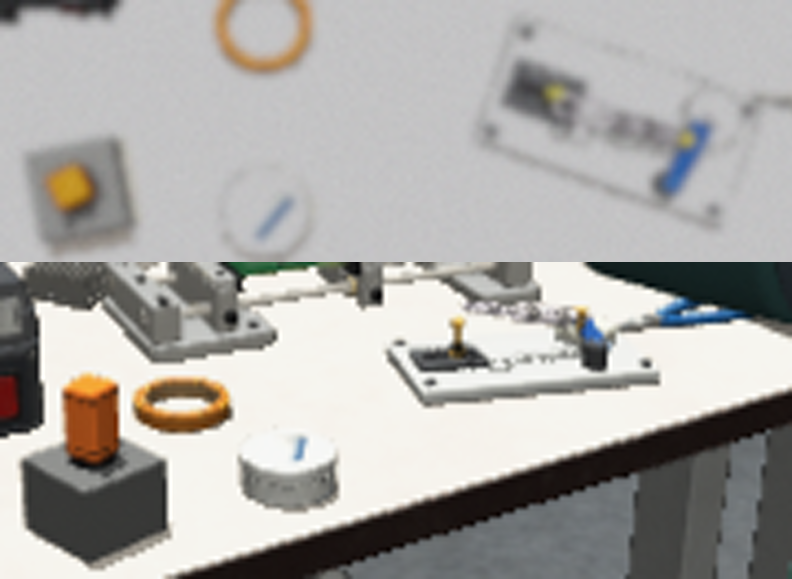

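The crop shows the stand top with the handle at (70,187), the post head at (553,92) and the lever pin at (686,139). The plate corners are near (518,15), (478,145) and (718,228).

Run:
```python
from h import *
import pickle
C=pickle.load(open("c0.pkl","rb"));c=C["top"]
f=4.85
def P(u,v,z):return pix2w(c,198+(u+.5)/f-.5,178+(v+.5)/f-.5,z)
for n,u,v,z in[("s1",25,155,46),("s2",122,138,46),("s3",133,232,46),("s4",45,247,46),("handle",70,187,94),("f1",518,15,12),("f2",478,145,12),("f3",718,228,12),("f4",760,97,12),("post",553,92,43.5),("pin",686,139,42)]:print(n,P(u,v,z).round(1))
s=C["scene"]
def Q(u,v,z):return pix2w(s,198+(u+.5)/4.4-.5,172+(v-262+.5)/4.4-.5,z)
for n,u,v,z in[("handle",91,386,94),("s_near",95,490,46),("s_r",167,458,46),("s_l",22,462,46),("post",457,321,43.5),("f2",430,400,12),("f1",390,345,12),("f3",657,378,12),("pin",580,312,42)]:print("S",n,Q(u,v,z).round(1))
```

```text
s1 [474.2 288.6  46. ]
s2 [486.3 224.7  46. ]
s3 [424.4 216.3  46. ]
s4 [413.8 274.   46. ]
handle [451.8 253.   94. ]
f1 [575.7 -40.1  12. ]
f2 [486.7 -13.4  12. ]
f3 [ 432.8 -175.4   12. ]
f4 [ 521.8 -204.2   12. ]
post [520.7 -60.2  43.5]
pin [ 490.7 -148.4   42. ]
S handle [444.  255.2  94. ]
S s_near [413.2 269.9  46. ]
S s_r [427.3 217.   46. ]
S s_l [465.9 290.5  46. ]
S post [514.5 -59.9  43.5]
S f2 [472.3  -6.6  12. ]
S f1 [564.2 -39.2  12. ]
S f3 [ 420.4 -162.7   12. ]
S pin [ 485.8 -147.5   42. ]
```

```bash
cat > go.py <<'E'
# usage: go.py x y z [yawdeg of tool x] -> tool shift in cm, turn deg
import sys
from h import *
s=robot.observe();M=R.from_quat(s["ee_rot"]).as_matrix();a=[float(v) for v in sys.argv[1:]]
yaw=np.degrees(np.arctan2(M[1,0],M[0,0]))
d=M.T@(np.array(a[:3])-s["eef_pos"])/10
print("t",s["time"],"pos",np.round(s["eef_pos"],1),"yaw",yaw.round(2),"tilt",(M[2,2]+1).round(5),"F",np.round(s["ft_force"],2),"w",round(s["width"],1),"shift",d.round(2), "turn",((-(a[3]-yaw)+180)%360-180).round(2) if len(a)>3 else "")
E
python3 -m crank '[[[4,-2.9,-0.7,0,1],[8,-5.8,-1.4,0,1],[12,-8.7,-2.1,0,1],[16,-11.6,-2.8,0,1],[20,-14.5,-3.5,0,1]]]'
python3 -m crank '[[[4,-2.9,-0.7,0,1],[8,-5.8,-1.4,0,1],[12,-8.7,-2.1,0,1],[16,-11.6,-2.8,0,1],[20,-14.5,-3.5,0,1]]]'
python3 go.py 500 -100 300
python3 - <<'E'
from h import *
c=robot.read_camera("wrist");print(c["eye"],rot(c["attitude"]).round(3).tolist(),np.round(c["intrinsics"],1).tolist())
for p in [[520,-60,43.5],[490,-148,40]]:print(w2pix(c,p))
cv2.imwrite("pics/w1.png",cv2.resize(c["frame"][:,:,::-1],(800,600),interpolation=cv2.INTER_CUBIC))
E
```

```text
time: 0.6
eef_pos: [368.1, -332.4, 257.6]
ee_rot: [0.978, 0.208, -0.0, -0.0]
ft_force: [1.3, -0.9, 0.1]
width: 87.4
grasp_force: 0.0
time: 1.1
eef_pos: [491.9, -118.5, 292.8]
ee_rot: [0.978, 0.208, -0.0, -0.0]
ft_force: [-0.0, -0.4, 0.6]
width: 88.1
grasp_force: 0.0
t 1.1 pos [ 491.9 -118.5  292.8] yaw 23.99 tilt 0.0 F [-0.01 -0.38  0.56] w 88.1 shift [ 1.49 -1.36 -0.72] turn 
[568.24097035 -84.78983256 453.90062881] [[0.408, 0.872, 0.272], [-0.913, 0.389, 0.122], [0.001, -0.298, 0.955]] [[327.4, 0.0, 256.2], [0.0, 327.4, 196.1], [0.0, 0.0, 1.0]]
[221.43437143 122.79153465]
[275.83692202 172.46380809]
```

View pics/w1.png

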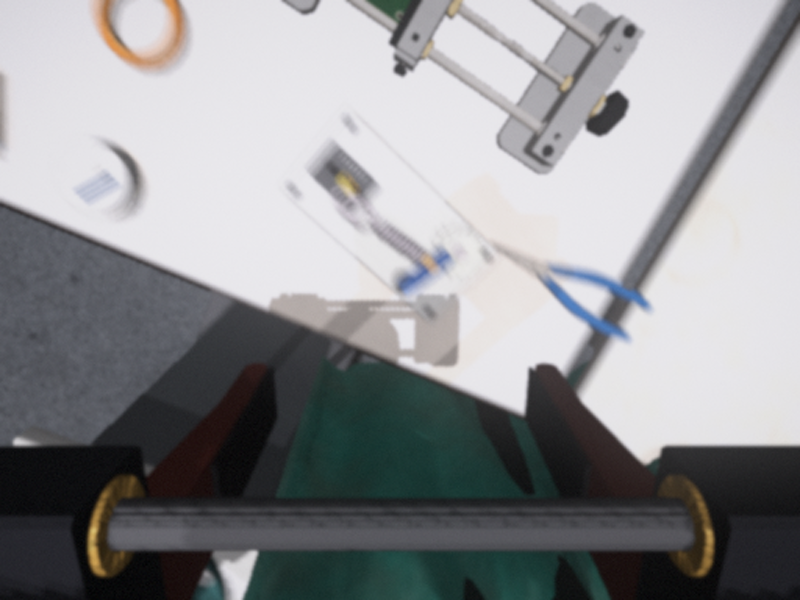

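The feeder shows at (385,225), with the post head near (346,183) and the pin near (430,262). The pliers are at (560,290). The picture is blurred by motion, so I'll settle, come closer and look again.

```bash
python3 -m crank '[[[-3,-2,3,0,1],[-6,-4,6,0,1],[-6,-4,6,0,1],[-6,-4,6,0,1],[-6,-4,6,0,1]]]' | head -2
python3 - <<'E'
from h import *
import pickle
c=robot.read_camera("wrist");pickle.dump(c,open("w2.pkl","wb"));print(c["eye"])
ps=np.array([w2pix(c,p) for p in [[520,-60,43.5],[490,-148,40],[576,-40,12],[433,-175,12]]]);print(ps)
x0=int(ps[:,0].min())-15;y0=int(ps[:,1].min())-15;f=5
im=c["frame"][y0:y0+120,x0:x0+160,::-1];print(x0,y0)
cv2.imwrite("pics/w2.png",cv2.resize(im,None,fx=5,fy=5,interpolation=cv2.INTER_CUBIC))
E
```

```text
time: 1.65
eef_pos: [422.3, -109.4, 233.8]
[498.17218438 -75.50457515 395.08277957]
[[249.8014795   67.27824013]
 [313.86980506 130.91860374]
 [254.32585978   8.62912538]
 [308.35179131 181.37865899]]
234 -7Traceback (most recent call last):
  File "<stdin>", line 7, in <module>
cv2.error: OpenCV(4.12.0) /io/opencv/modules/imgproc/src/resize.cpp:4208: error: (-215:Assertion failed) !ssize.empty() in function 'resize'
```

Run:
```python
from h import *
import pickle
c=pickle.load(open("w2.pkl","rb"))
cv2.imwrite("pics/w2.png",cv2.resize(c["frame"][0:200:,190:390,::-1],(600,600),interpolation=cv2.INTER_CUBIC))
```

```text
(no output)
```

View pics/w2.png

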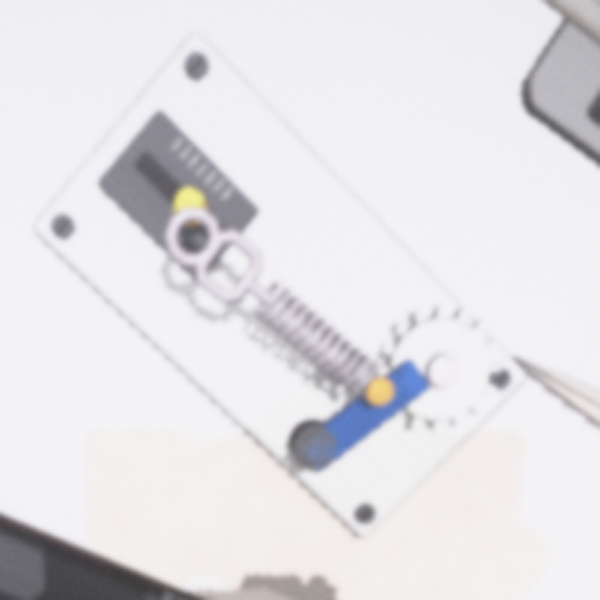

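The wrist crop shows plate corners at (195,30), (35,232), (360,537) and (525,375), the post head at (189,200), the pull eye at (192,237), the long eye at (231,268) and the pin at (379,391). I'll fit the feeder pose.

```bash
python3 - <<'E'
from h import *
import pickle
from scipy.optimize import least_squares
c=pickle.load(open("w2.pkl","rb"))
def px(u,v):return np.array([190+(u+.5)/3-.5,(v+.5)/3-.5])
obs=[((-45,76),195,30),((45,76),35,232),((45,-100),360,537),((-45,-100),525,375)]
# corner order resolved both ways
def P(u,v,z):return pix2w(c,*px(u,v),z)
best=None
for sx in(1,-1):
    o=np.array([[sx*a[0][0],a[0][1]] for a in obs]+[[0,-55]],float)
    w=np.array([P(a[1],a[2],12)[:2] for a in obs]+[P(379,391,42)[:2]])
    g=lambda p:((np.c_[np.cos(p[2])*o[:,0]-np.sin(p[2])*o[:,1]+p[0],np.sin(p[2])*o[:,0]+np.cos(p[2])*o[:,1]+p[1]]-w)).ravel()
    r=least_squares(g,[500,-100,-.32]);print(sx,r.x[:2].round(1),np.degrees(r.x[2]).round(2),r.fun.round(1))
    if best is None or r.cost<best.cost:best=r
x,y,t=best.x;M=np.array([[np.cos(t),np.sin(t)],[-np.sin(t),np.cos(t)]])
for n,u,v,z in[("post",189,200,43.5),("pull",192,237,54.7),("long",231,268,52),("pin",379,391,42)]:
    p=P(u,v,z)[:2];print(n,p.round(1),(M@(p-[x,y])).round(1))
E
python3 go.py 400 240 200
```

```text
1 [509.5 -97. ] -18.89 [-83.7  30.2  85.6 -25.8  83.1 -31.3 -84.9  26.7  -0.1   0.2]
-1 [509.5 -97. ] -18.71 [ 1.2  1.3  0.1  3.3 -1.9 -2.4  0.6 -2.4 -0.   0.1]
post [522.  -62.3] [ 0.7 36.9]
pull [511.3 -68.1] [-7.5 27.9]
long [507.8 -83.8] [-5.8 12. ]
pin [ 491.8 -149.2] [  0.  -55.1]
t 1.7 pos [ 422.8 -109.6  234. ] yaw 23.97 tilt 1e-05 F [0.26 0.26 0.08] w 87.4 shift [ 12.11 -32.87   3.35] turn
```

```bash
python3 -m crank '[[[1.6,-4.6,0.5,0,1],[3.2,-9.2,1,0,1],[4.8,-13.8,1.5,0,1],[6.4,-18.4,2,0,1],[8,-23,2.5,0,1]]]' | head -2
python3 -m crank '[[[1.6,-4.6,0.5,0,1],[3.4,-9.7,1,0,1],[3.4,-9.7,1,0,1],[3.4,-9.7,1,0,1],[3.4,-9.7,1,0,1]]]' | head -2
python3 - <<'E'
from h import *
import pickle
c=robot.read_camera("wrist");pickle.dump(c,open("w3.pkl","wb"));print(c["eye"])
ps=np.array([w2pix(c,p) for p in [[450,252,94],[450,252,46]]]);print(ps)
x0,y0=[max(0,int(v)) for v in ps.mean(0)-75];print(x0,y0)
cv2.imwrite("pics/w3.png",cv2.resize(c["frame"][y0:y0+150,x0:x0+150,::-1],(600,600),interpolation=cv2.INTER_CUBIC))
E
```

```text
time: 2.2
eef_pos: [402.3, 136.4, 209.0]
time: 2.7
eef_pos: [392.7, 236.2, 198.2]
[468.83939017 269.90897151 359.38438103]
[[266.53988235 126.4760202 ]
 [264.90994654 121.6565439 ]]
190 49
```

View pics/w3.png

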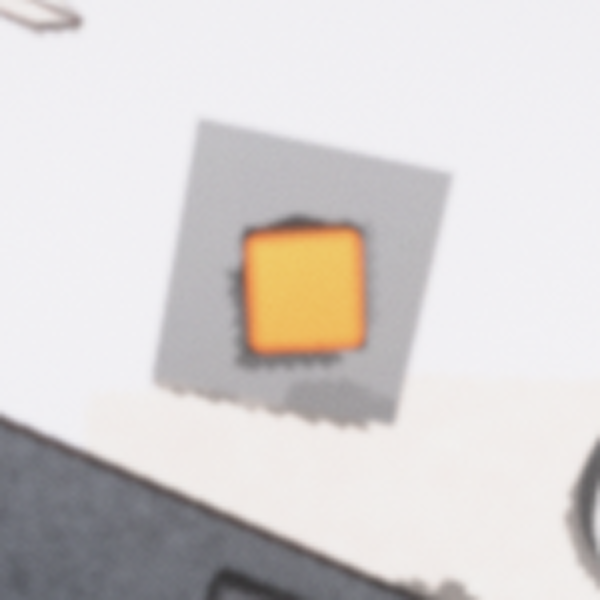

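The handle top has corners at (245,230), (362,226), (367,350) and (252,354). The stand top corners are (200,120), (452,173), (395,422) and (155,382).

```bash
python3 - <<'E'
from h import *
import pickle
c=pickle.load(open("w3.pkl","rb"))
P=lambda u,v,z:pix2w(c,190+(u+.5)/4-.5,49+(v+.5)/4-.5,z)[:2]
for z,q in[(94,[(245,230),(362,226),(367,350),(252,354)]),(46,[(200,120),(452,173),(395,422),(155,382)])]:
    p=np.array([P(u,v,z) for u,v in q]);d=np.roll(p,-1,0)-p
    print(p.mean(0).round(1),np.linalg.norm(d,axis=1).round(1),(np.degrees(np.arctan2(d[:,1],d[:,0]))%90).round(1))
E
python3 go.py 452 252 160 26
```

```text
[453.5 253.9] [22.9 24.  23.1 24.1] [26.  27.7 26.  27.1]
[452.9 253.5] [58.4 58.3 58.4 60.1] [12.8 12.9 14.6 12.9]
t 2.75 pos [392.5 235.7 198.1] yaw 23.92 tilt 0.0 F [-0.24  0.24 -0.84] w 87.8 shift [6.09 0.92 3.82] turn -2.08
```

```bash
python3 -m crank '[[[4,0.5,1,-2.7,1],[6.3,0.8,4,-2.7,1],[6.3,0.8,8.5,-2.7,1],[6.3,0.8,11,-2.7,1],[6.3,0.8,12,-2.7,1]]]' | head -2
python3 go.py 453.2 253.7 55 26.7
```

```text
time: 3.25
eef_pos: [451.5, 252.5, 75.5]
t 3.25 pos [451.5 252.5  75.5] yaw 26.52 tilt 1e-05 F [-0.59  0.45  0.24] w 87.9 shift [ 0.22 -0.03  2.05] turn -0.18
```

```bash
python3 -m crank '[[[0.1,0,2.0,0,1],[0.1,0,2.2,0,1],[0.1,0,2.2,0,0.6],[0.1,0,2.2,0,0.2],[0.1,0,2.2,0,0.2]]]' 10| head -2
python3 -m crank '[[[0,0,0,0,0.1],[0,0,0,0,0],[0,0,0,0,0],[0,0,0,0,0],[0,0,0,0,0]]]' 45
python3 go.py 453.2 253.7 55 26.7
```

```text
time: 3.75
eef_pos: [454.2, 255.7, 57.0]
time: 4.25
eef_pos: [453.2, 255.5, 55.7]
ee_rot: [0.973, 0.231, -0.0, -0.0]
ft_force: [0.2, -0.3, -0.3]
width: 27.2
grasp_force: 0.0
t 4.25 pos [453.2 255.5  55.7] yaw 26.7 tilt 0.0 F [ 0.24 -0.28 -0.32] w 27.2 shift [-0.09  0.16  0.07] turn 0.0
```

```bash
python3 -m crank '[[[0,0,0,0,0],[0,0,0,0,0],[0,0,0,0,0]]]' 45
for i in 1; do python3 -m crank '[[[0,0,-2,0,0],[0,0,-5,0,0],[0,0,-9,0,0],[0,0,-9,0,0],[0,0,-9,0,0]]]';done
python3 go.py 511 -68 100 -18.7
```

```text
time: 4.55
eef_pos: [453.2, 255.5, 55.7]
ee_rot: [0.973, 0.231, -0.0, -0.0]
ft_force: [0.3, -0.1, 0.6]
width: 23.8
grasp_force: 45.0
time: 5.05
eef_pos: [453.8, 255.7, 146.3]
ee_rot: [0.973, 0.231, 0.001, -0.0]
ft_force: [-0.2, -0.4, -0.9]
width: 23.7
grasp_force: 45.0
t 5.05 pos [453.8 255.7 146.3] yaw 26.7 tilt 0.0 F [-0.22 -0.4  -0.94] w 23.7 shift [-9.44 31.49  4.62] turn 45.4
```

```bash
python3 -m crank '[[[-1.3,4.4,0,8,0],[-2.6,8.8,0,16,0],[-3.9,13.2,0,24,0],[-5.2,17.6,0,32,0],[-6.5,22,0,40,0]]]'|head -2
python3 go.py 511 -68 130 -18.7
```

```text
time: 5.55
eef_pos: [492.6, 28.1, 143.9]
t 5.55 pos [492.6  28.1 143.9] yaw -13.62 tilt 1e-05 F [ 1.01  0.2  -0.22] w 23.9 shift [4.05 8.91 1.38] turn 5.08
```

```bash
python3 -m crank '[[[2,4.4,0.6,5.1,0],[4,8.8,1.3,5.1,0],[4,8.8,1.3,5.1,0],[4,8.8,1.3,5.1,0],[4,8.8,1.3,5.1,0]]]'|head -2
python3 go.py 511 -68 130 -18.7
python3 - <<'E'
from h import *
import pickle
c=robot.read_camera("wrist");pickle.dump(c,open("w4.pkl","wb"));print(c["eye"])
print(w2pix(c,[511,-68,82]),w2pix(c,[511.3,-68.1,54.7]),w2pix(c,[522,-62.3,43.5]))
cv2.imwrite("pics/w4.png",cv2.resize(c["frame"][190:340,150:350,::-1],(800,600),interpolation=cv2.INTER_CUBIC))
E
```

```text
time: 6.05
eef_pos: [511.3, -63.9, 131.6]
t 6.05 pos [511.3 -63.9 131.6] yaw -18.39 tilt 0.0 F [-0.68  0.22 -0.61] w 23.6 shift [0.1  0.4  0.16] turn 0.31
[591.00033988 -89.68449607 292.44162818]
[262.55619523 219.0050394 ] [261.87510608 205.58327977] [250.50742397 191.02267302]
```

View pics/w4.png

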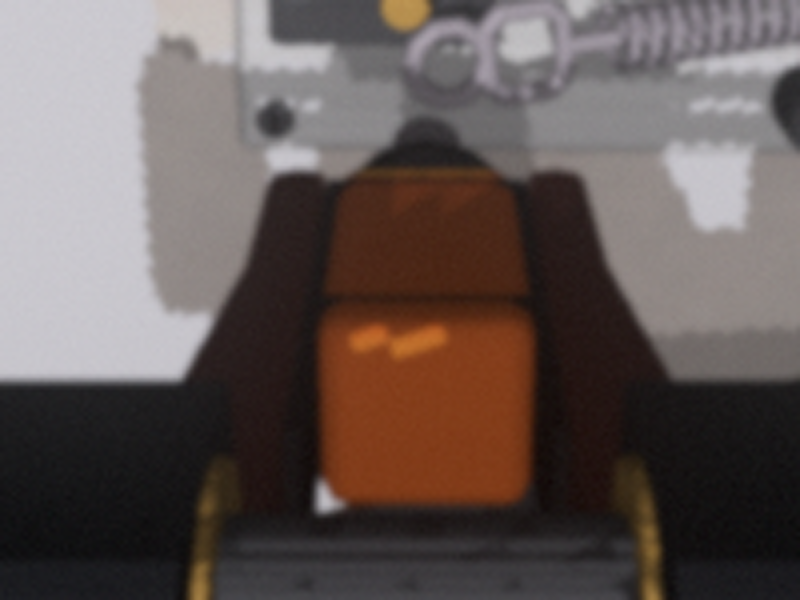

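Run:
```python
from h import *
import pickle
c=pickle.load(open("w4.pkl","rb"));s=robot.observe();T=np.array(s["eef_pos"]);M=R.from_quat(s["ee_rot"]).as_matrix();print(T)
f=lambda x,y,z:((w2pix(c,T+M@np.array([x,y,0])+[0,0,z-47.7])-[150,190])*4+1.5).round(0)
print("shank rim top",f(6,0,8),"tip",f(0,0,0),f(2.5,0,0),"top edge",f(12,0,86),"back edge",f(-12,0,86),"low edge",f(12,0,42),"flange",f(14,0,38),f(14,0,42), "top L/R",f(12,-12,86),f(12,12,86))
```

```text
[511.60359012 -63.62190812 131.93528692]
shank rim top [427. 111.] tip [427. 127.] [427. 113.] top edge [427. 325.] back edge [427. 517.] low edge [427. 160.] flange [427. 135.] [427. 146.] top L/R [313. 325.] [541. 325.]
```

```bash
python3 go.py 511.9 -68 112 -18.7
python3 -m crank '[[[0.15,0.4,1,0.3,0],[0.15,0.4,2,0.3,0],[0.15,0.4,2,0.3,0],[0.15,0.4,2,0.3,0],[0.15,0.4,2,0.3,0]]]'|head -2
python3 go.py 511.9 -68 98.2 -18.7
python3 go.py 511.9 -68 98.2 -18.7
```

```text
t 6.1 pos [511.6 -63.6 131.9] yaw -18.33 tilt 0.0 F [-0.06  0.06 -1.02] w 23.5 shift [0.17 0.41 1.99] turn 0.37
time: 6.6
eef_pos: [513.0, -69.2, 112.7]
t 6.6 pos [513.  -69.2 112.7] yaw -18.68 tilt 0.0 F [-0.12  0.13 -0.67] w 23.7 shift [-0.14 -0.07  1.45] turn 0.02
t 6.6 pos [513.  -69.2 112.7] yaw -18.68 tilt 0.0 F [-0.12  0.13 -0.67] w 23.7 shift [-0.14 -0.07  1.45] turn 0.02
```

```bash
cat > avg.py <<'E'
import sys
from h import *
n=6;P=[];F=[]
for i in range(n):
    c=robot.read_camera("wrist");s=robot.observe();P.append(s["eef_pos"]);F.append(s["ft_force"])
P=np.array(P);p=P.mean(0);M=R.from_quat(s["ee_rot"]).as_matrix()
Rz=R.from_euler('z',-18.71,degrees=True).as_matrix()
print("t",s["time"],"pos",p.round(2),"sd",P.std(0).round(2),"F feeder",(Rz.T@np.mean(F,0)).round(2),"feeder xyz",(Rz.T@(p-[509.5,-97,0])).round(2),"yaw",np.degrees(np.arctan2(M[1,0],M[0,0])).round(2),"w",round(s["width"],1))
if len(sys.argv)>3:
    d=M.T@(np.array([float(v) for v in sys.argv[1:4]])-p)/10;print("shift",d.round(2))
cv2.imwrite("last.png",c["frame"][:,:,::-1])
E
python3 avg.py 511.9 -68 98.2
```

```text
t 6.9 pos [513.11 -69.4  112.92] sd [0.04 0.05 0.03] F feeder [ 0.13 -0.29 -0.32] feeder xyz [ -5.44  27.3  112.92] yaw -18.71 w 23.8
shift [-0.16 -0.09  1.47]
```

```bash
python3 -m crank '[[[-0.16,-0.09,0,0,0],[-0.16,-0.09,0.4,0,0],[-0.16,-0.09,0.7,0,0],[-0.16,-0.09,0.7,0,0]]]'|head -5
python3 -m crank '[[[0,0,0.3,0,0],[0,0,0.5,0,0],[0,0,0.75,0,0],[0,0,0.75,0,0]]]'|head -5
python3 avg.py 511.9 -68 98.2
```

```text
time: 7.3
eef_pos: [511.2, -67.9, 105.1]
ee_rot: [0.987, -0.163, -0.001, -0.0]
ft_force: [0.1, -0.6, -1.0]
width: 23.7
time: 7.7
eef_pos: [511.4, -67.9, 97.8]
ee_rot: [0.987, -0.163, -0.0, -0.0]
ft_force: [0.4, -0.0, -0.9]
width: 23.9
t 8.0 pos [511.67 -68.01  98.16] sd [0.07 0.02 0.11] F feeder [-0.12 -0.02 -0.68] feeder xyz [-7.25 28.15 98.16] yaw -18.7 w 23.9
shift [ 0.02 -0.01 -0.  ]
```

Run:
```python
import cv2
im=cv2.imread("last.png")[170:320,150:350];cv2.imwrite("pics/w5.png",cv2.resize(im,(800,600),interpolation=cv2.INTER_CUBIC))
```

```text
(no output)
```

View pics/w5.png

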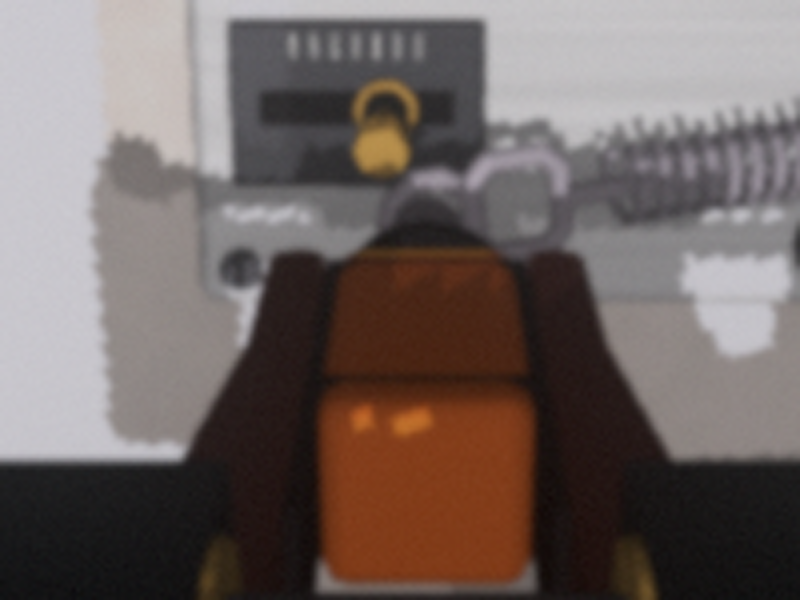

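The shank sits over the pull eye ring at (430,195). The slot spans u 262–452 with the post foot at 386, so the post is inboard of the slot middle, which agrees with y≈37. Now I'll pull outward.

```bash
python3 -m crank '[[[0.15,-0.3,0,0,0],[0.3,-0.6,0,0,0],[0.45,-0.9,0,0,0],[0.6,-1.2,0,0,0],[0.6,-1.2,0,0,0]]]' 60|head -5
python3 avg.py 511.9 -68 98.2
```

```text
time: 8.5
eef_pos: [521.5, -58.5, 98.2]
ee_rot: [0.987, -0.162, 0.0, 0.0]
ft_force: [-0.4, -3.2, 0.1]
width: 23.5
t 8.8 pos [521.1  -58.65  98.13] sd [0.1  0.03 0.01] F feeder [ 0.   -3.42  0.2 ] feeder xyz [-1.32 40.05 98.13] yaw -18.71 w 23.6
shift [-0.57  1.18 -0.01]
```

```bash
python3 -m crank '[[[0.1,-0.4,0,0,0],[0.18,-0.8,0,0,0],[0.18,-1.1,0,0,0],[0.18,-1.3,0,0,0],[0.18,-1.3,0,0,0]]]' 60|head -5
python3 avg.py
```

```text
time: 9.3
eef_pos: [526.9, -46.7, 98.1]
ee_rot: [0.987, -0.162, -0.0, 0.0]
ft_force: [-2.2, -5.7, -0.9]
width: 23.8
t 9.6 pos [526.85 -46.85  98.07] sd [0.03 0.04 0.01] F feeder [-0.2  -5.45 -1.11] feeder xyz [ 0.35 53.06 98.07] yaw -18.68 w 23.8
```

```bash
python3 -m crank '[[[0,-0.05,0.3,0,0],[0,-0.1,0.6,0,0],[0,-0.13,0.8,0,0],[0,-0.13,0.8,0,0]]]' 60|head -5
python3 avg.py
python3 -m crank '[[[0,-0.02,0.2,0,0],[0,-0.05,0.4,0,0],[0,-0.05,0.4,0,0]]]' 60|head -5
python3 avg.py
```

```text
time: 10.0
eef_pos: [527.2, -45.6, 89.9]
ee_rot: [0.987, -0.162, -0.0, 0.0]
ft_force: [-0.9, -5.5, -0.1]
width: 23.8
t 10.3 pos [527.29 -45.67  90.09] sd [0.04 0.02 0.06] F feeder [-0.23 -5.41  0.29] feeder xyz [ 0.39 54.32 90.09] yaw -18.68 w 23.5
time: 10.6
eef_pos: [527.4, -45.2, 86.0]
ee_rot: [0.987, -0.162, -0.0, 0.0]
ft_force: [-1.9, -5.5, 0.2]
width: 23.6
t 10.9 pos [527.53 -45.22  86.17] sd [0.04 0.01 0.04] F feeder [-0.12 -5.64  0.48] feeder xyz [ 0.46 54.83 86.17] yaw -18.68 w 23.8
```

```bash
python3 -m crank '[[[0,-0.01,0.15,0,0],[0,-0.02,0.3,0,0],[0,-0.02,0.3,0,0]]]' 60|head -5
python3 avg.py
python3 -m crank '[[[0,0,0.15,0,0],[0,0,0.3,0,0],[0,0,0.3,0,0]]]' 60|head -5
python3 avg.py
```

```text
time: 11.2
eef_pos: [527.6, -45.0, 83.1]
ee_rot: [0.987, -0.162, -0.0, 0.0]
ft_force: [-1.8, -4.9, 0.7]
width: 23.8
t 11.5 pos [527.65 -45.03  83.21] sd [0.02 0.01 0.02] F feeder [ 0.08 -5.5   0.31] feeder xyz [ 0.52 55.05 83.21] yaw -18.68 w 23.8
time: 11.8
eef_pos: [527.6, -45.0, 80.1]
ee_rot: [0.987, -0.162, -0.0, 0.0]
ft_force: [-3.1, -5.8, 0.1]
width: 23.6
t 12.1 pos [527.72 -45.03  80.27] sd [0.01 0.01 0.02] F feeder [ 0.18 -5.5   1.17] feeder xyz [ 0.59 55.07 80.27] yaw -18.69 w 23.8
```

```bash
python3 -m crank '[[[0,0,0.1,0,0],[0,0,0.2,0,0],[0,0,0.2,0,0]]]' 60|head -5
python3 avg.py
python3 - <<'E'
import cv2
im=cv2.imread("last.png")[150:300,150:350];cv2.imwrite("pics/w6.png",cv2.resize(im,(800,600),interpolation=cv2.INTER_CUBIC))
E
```

```text
time: 12.4
eef_pos: [527.7, -45.0, 78.2]
ee_rot: [0.987, -0.162, -0.0, 0.0]
ft_force: [-2.2, -5.5, 0.1]
width: 23.5
t 12.7 pos [527.75 -45.01  78.29] sd [0.02 0.01 0.02] F feeder [ 0.2  -5.07  0.46] feeder xyz [ 0.61 55.1  78.29] yaw -18.69 w 23.6
```

View pics/w6.png

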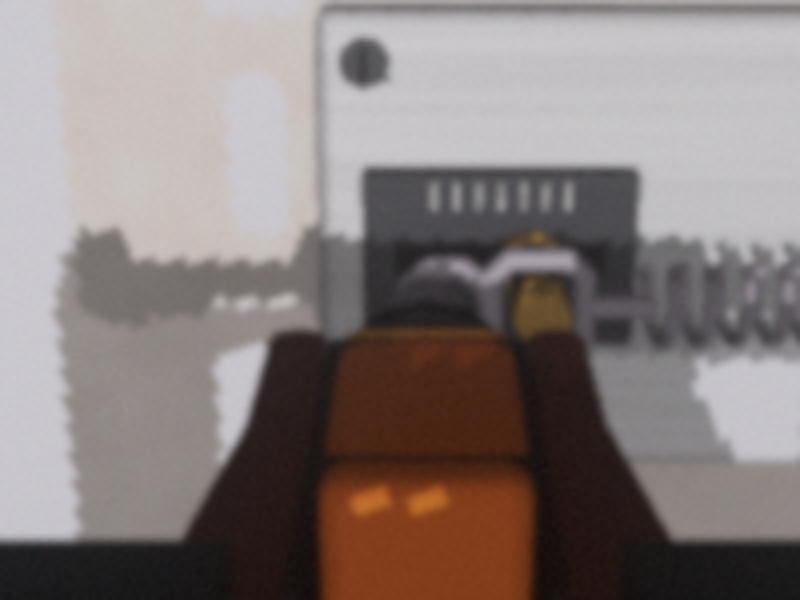

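The post's head shows inside the long eye, with brass at (543,305) and the hole spanning u 510–578. I'll press a little lower, then relax inboard.

```bash
python3 -m crank '[[[0,0,0.1,0,0],[0,0,0.1,0,0],[0,0,0.1,0,0]]]' 60|head -5
python3 avg.py
python3 -m crank '[[[0,0,0.1,0,0],[0,0,0.1,0,0],[0,0,0.1,0,0]]]' 60|head -5
python3 avg.py
```

```text
time: 13.0
eef_pos: [527.8, -45.0, 77.3]
ee_rot: [0.987, -0.162, 0.0, 0.0]
ft_force: [-1.9, -4.7, 0.4]
width: 23.3
t 13.3 pos [527.79 -45.02  77.32] sd [0.01 0.01 0.01] F feeder [-0.45 -5.33  0.95] feeder xyz [ 0.65 55.1  77.32] yaw -18.68 w 23.6
time: 13.6
eef_pos: [527.8, -45.0, 76.3]
ee_rot: [0.987, -0.162, 0.0, 0.0]
ft_force: [-1.8, -4.8, 1.1]
width: 23.4
t 13.9 pos [527.81 -45.01  76.33] sd [0.02 0.01 0.01] F feeder [-0.19 -5.35  1.42] feeder xyz [ 0.66 55.11 76.33] yaw -18.69 w 23.8
```

```bash
python3 -m crank '[[[0,0,0.1,0,0],[0,0,0.1,0,0],[0,0,0.1,0,0]]]' 60|head -5
python3 avg.py
python3 -m crank '[[[0,0.1,0,0,0],[0,0.2,0,0,0],[0,0.3,0,0,0],[0,0.3,0,0,0]]]' 60|head -5
python3 avg.py
```

```text
time: 14.2
eef_pos: [527.8, -45.0, 75.3]
ee_rot: [0.987, -0.162, 0.0, 0.0]
ft_force: [-1.4, -4.4, 1.3]
width: 24.1
t 14.5 pos [527.82 -45.01  75.34] sd [0.01 0.01 0.01] F feeder [-0.15 -5.34  1.12] feeder xyz [ 0.68 55.12 75.34] yaw -18.68 w 23.6
time: 14.9
eef_pos: [526.9, -47.8, 75.3]
ee_rot: [0.987, -0.162, 0.0, 0.0]
ft_force: [-2.2, -4.5, 2.0]
width: 23.8
t 15.2 pos [526.85 -47.76  75.26] sd [0.02 0.01 0.02] F feeder [ 0.09 -4.52  1.36] feeder xyz [ 0.64 52.21 75.26] yaw -18.7 w 23.8
```

```bash
python3 -m crank '[[[0,0.1,0,0,0],[0,0.15,0,0,0],[0,0.15,0,0,0]]]' 60|head -5
python3 avg.py
python3 -m crank '[[[0,0.1,0,0,0],[0,0.15,0,0,0],[0,0.15,0,0,0]]]' 60|head -5
python3 avg.py
```

```text
time: 15.5
eef_pos: [526.3, -48.9, 75.2]
ee_rot: [0.987, -0.163, 0.0, -0.0]
ft_force: [-1.3, -2.7, 1.0]
width: 23.9
t 15.8 pos [526.3  -48.99  75.16] sd [0.02 0.02 0.01] F feeder [ 0.05 -2.61  0.97] feeder xyz [ 0.51 50.86 75.16] yaw -18.71 w 23.9
time: 16.1
eef_pos: [526.0, -50.3, 75.2]
ee_rot: [0.987, -0.163, 0.0, -0.0]
ft_force: [-0.2, -0.1, 1.5]
width: 23.5
t 16.4 pos [525.92 -50.44  75.2 ] sd [0.04 0.06 0.01] F feeder [-0.04  0.51  0.9 ] feeder xyz [ 0.61 49.36 75.2 ] yaw -18.71 w 23.3
```

```bash
python3 -m crank '[[[0,0,-0.2,0,0],[0,0,-0.5,0,0],[0,0,-0.9,0,0],[0,0,-1.3,0,0],[0,0,-1.3,0,0]]]' 60|head -5
python3 avg.py
python3 -m crank '[[[0,0,-1,0,0],[0,0,-3,0,0],[0,0,-6,0,0],[0,0,-7,0,0],[0,0,-7,0,0]]]' 60|head -5
python3 avg.py
python3 - <<'E'
import cv2
im=cv2.imread("last.png")[110:260,180:380];cv2.imwrite("pics/w7.png",cv2.resize(im,(800,600),interpolation=cv2.INTER_CUBIC))
E
```

```text
time: 16.9
eef_pos: [526.2, -50.8, 88.9]
ee_rot: [0.987, -0.163, 0.001, 0.0]
ft_force: [-0.7, -1.0, -1.5]
width: 24.3
t 17.2 pos [525.78 -50.63  88.24] sd [0.18 0.05 0.21] F feeder [-0.11  0.08 -1.08] feeder xyz [ 0.55 49.14 88.24] yaw -18.71 w 23.5
time: 17.7
eef_pos: [527.3, -50.9, 160.0]
ee_rot: [0.987, -0.162, 0.002, 0.0]
ft_force: [0.3, 0.1, -0.9]
width: 23.8
t 18.0 pos [525.14 -50.49 157.4 ] sd [0.51 0.11 0.62] F feeder [ 0.08 -0.19 -0.83] feeder xyz [-1.100e-01  4.907e+01  1.574e+02] yaw -18.71 w 23.7
```

View pics/w7.png

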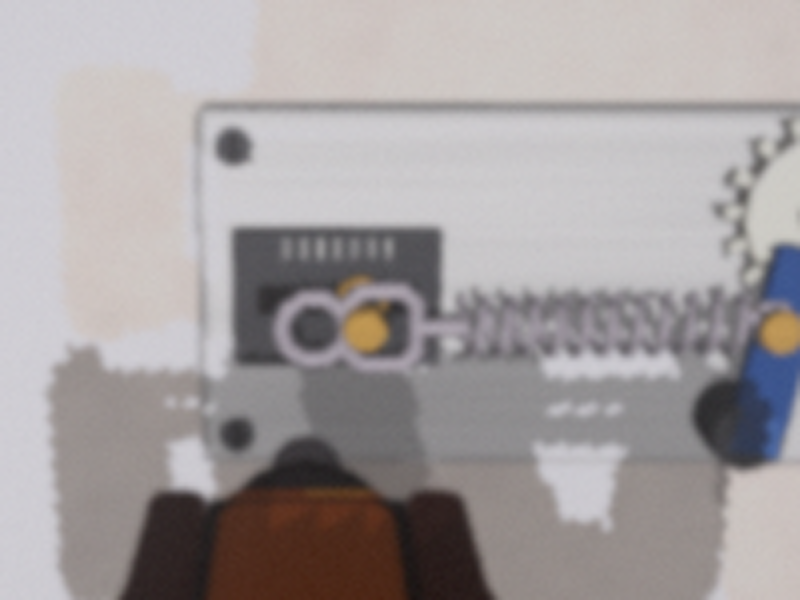

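The head sits over the long eye's outer bar at (366,330) with the spring in line, so it's hooked. I'm taking the puller back to the stand.

```bash
python3 -m crank '[[[-2.4,-3.8,0,-8,0],[-4.8,-7.6,0,-16,0],[-7.2,-11.4,0,-24,0],[-9.6,-15.2,0,-32,0],[-12,-19,0,-40,0]]]'|head -2
python3 go.py 453.2 255.5 140 26.7
```

```text
time: 18.5
eef_pos: [472.0, 169.3, 157.5]
t 18.5 pos [472.  169.3 157.5] yaw 21.6 tilt 0.0 F [ 1.21  0.47 -0.92] w 23.8 shift [ 1.43 -8.71  1.75] turn -5.1
```

```bash
python3 -m crank '[[[0.7,-4.3,0.5,-5.1,0],[1.4,-8.6,1.5,-5.1,0],[1.4,-8.6,1.7,-5.1,0],[1.4,-8.6,1.7,-5.1,0],[1.4,-8.6,1.7,-5.1,0]]]'|head -2
python3 avg.py 453.2 255.5 110
```

```text
time: 19.0
eef_pos: [454.8, 252.1, 140.8]
t 19.3 pos [455.32 251.93 141.32] sd [0.1  0.16 0.13] F feeder [ 0.07 -0.1  -0.87] feeder xyz [-163.25  313.11  141.32] yaw 26.3 w 24.3
shift [-0.03 -0.41  3.13]
```

```bash
python3 -m crank '[[[0,-0.4,1,-0.4,0],[0,-0.4,3,-0.4,0],[0,-0.4,4,-0.4,0],[0,-0.4,4,-0.4,0],[0,-0.4,4,-0.4,0]]]'|head -2
python3 avg.py 453.2 255.5 80
```

```text
time: 19.8
eef_pos: [452.9, 256.6, 101.0]
t 20.1 pos [453.51 256.83 101.71] sd [0.11 0.04 0.15] F feeder [ 0.26  0.13 -0.55] feeder xyz [-166.54  317.17  101.71] yaw 26.8 w 23.9
shift [-0.09  0.11  2.17]
```

```bash
python3 -m crank '[[[-0.1,0.17,0,0,0],[-0.1,0.17,0.6,0,0],[-0.1,0.17,1.2,0,0],[-0.1,0.17,1.6,0,0],[-0.1,0.17,1.6,0,0]]]'|head -5
python3 avg.py 453.1 254.8 60
```

```text
time: 20.6
eef_pos: [452.3, 254.4, 84.3]
ee_rot: [0.973, 0.232, -0.001, 0.0]
ft_force: [-1.2, -0.8, -0.9]
width: 23.9
t 20.9 pos [452.91 254.67  85.09] sd [0.21 0.1  0.26] F feeder [ 0.28 -0.25 -0.59] feeder xyz [-166.41  314.93   85.09] yaw 26.79 w 23.8
shift [ 0.02 -0.    2.51]
```

Tip is in the hole (z≈37) with no force. I'll keep lowering.

```bash
python3 -m crank '[[[0,0,0.7,0,0],[0,0,1.3,0,0],[0,0,1.9,0,0],[0,0,2.3,0,0],[0,0,2.3,0,0]]]'|head -5
python3 avg.py 453.1 254.8 55.7
```

```text
time: 21.4
eef_pos: [452.3, 254.4, 61.3]
ee_rot: [0.973, 0.232, -0.001, 0.0]
ft_force: [-0.7, -0.2, -0.8]
width: 23.8
t 21.7 pos [452.99 254.68  62.18] sd [0.21 0.09 0.26] F feeder [ 0.05 -0.06 -0.67] feeder xyz [-166.34  314.97   62.18] yaw 26.8 w 23.8
shift [ 0.02 -0.01  0.65]
```

```bash
python3 -m crank '[[[0,0,0.3,0,0],[0,0,0.55,0,0],[0,0,0.6,0,0],[0,0,0.6,0,0]]]'|head -5
python3 avg.py 453.1 254.8 55.7
```

```text
time: 22.1
eef_pos: [452.8, 254.6, 56.0]
ee_rot: [0.973, 0.232, -0.0, -0.0]
ft_force: [0.7, -0.3, -0.9]
width: 23.8
t 22.4 pos [452.95 254.68  56.2 ] sd [0.05 0.02 0.06] F feeder [ 0.18  0.3  -0.41] feeder xyz [-166.37  314.96   56.2 ] yaw 26.8 w 23.7
shift [ 0.02 -0.    0.05]
```

```bash
python3 -m crank '[[[0,0,0.04,0,0],[0,0,0.04,0,0.2],[0,0,0.04,0,0.5],[0,0,0.04,0,0.8],[0,0,0.04,0,1]]]' 10|head -5
python3 -m crank '[[[0,0,0,0,1],[0,0,0,0,1],[0,0,0,0,1],[0,0,0,0,1]]]' |head -5
python3 avg.py
```

```text
time: 22.9
eef_pos: [453.0, 254.7, 55.9]
ee_rot: [0.973, 0.232, 0.0, -0.0]
ft_force: [0.4, 0.7, 0.1]
width: 44.5
time: 23.3
eef_pos: [452.9, 254.7, 55.8]
ee_rot: [0.973, 0.232, -0.0, -0.0]
ft_force: [0.2, 0.6, 0.0]
width: 76.8
t 23.6 pos [452.93 254.67  55.79] sd [0.01 0.01 0.01] F feeder [-0.17 -0.14  0.17] feeder xyz [-166.39  314.94   55.79] yaw 26.8 w 87.7
```

```bash
python3 -m crank '[[[0,0,-2,0,1],[0,0,-6,0,1],[0,0,-10,0,1],[0,0,-14,0,1],[-5,0,-14,0,1]]]' |head -5
python3 -m crank '[[[-1,0,0,0,1],[-1,0,0,0,1],[-1,0,0,0,1],[-1,0,0,0,1]]]' |head -5
python3 - <<'E'
from h import *
c=robot.read_camera("wrist");p=w2pix(c,[453,254,60]);x,y=[max(0,int(v)) for v in p-75];print(p)
a=cv2.resize(c["frame"][y:y+150,x:x+150,::-1],(400,400),interpolation=cv2.INTER_CUBIC)
s=robot.read_camera("scene")["frame"][:,:,::-1]
b=cv2.resize(s[172:252,195:275],(400,400),interpolation=cv2.INTER_CUBIC)
a=cv2.copyMakeBorder(a,0,400-a.shape[0],0,400-a.shape[1],0);cv2.imwrite("pics/end.png",np.hstack([a,b]))
E
```

```text
time: 24.1
eef_pos: [418.5, 236.0, 202.4]
ee_rot: [0.973, 0.232, 0.009, -0.001]
ft_force: [0.8, -0.4, 0.1]
width: 87.5
time: 24.5
eef_pos: [400.6, 228.1, 195.6]
ee_rot: [0.973, 0.232, 0.0, -0.0]
ft_force: [-0.4, -0.2, -0.3]
width: 87.7
[256.04439346 123.45857962]
```

View pics/end.png

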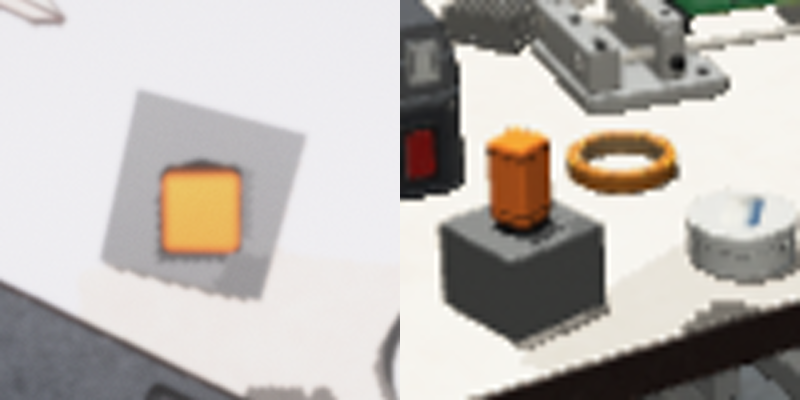

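The puller stands upright and home in the block (handle at (200,210) and (520,180)), with nothing touching it.

```bash
python3 -c "
from rig import robot
print(robot.hand_in())"
```

```text
the job is handed in; nothing more can be done
None
```

The spring's long eye is hooked under the post's head at about 18 mm stretch, the puller is back home in its stand and released, and I handed the job in at about 24.6 s; no verdict came back.

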